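# Sift the small caps out of the moulded hubs

## Task

Pinch the two opposed side buttons of the clip together to unlock the slotted sieve from its dock, then lift the sieve by its handle and hold it over the black tray. Shake it side to side, keeping it level, until all six small caps have fallen through into the tray and only the two large hubs remain in it. Then set the sieve down gently with its hubs on the two rails of the empty stand, in line with the rails and centred, and let go, without disturbing the bottle, the brush or the grey box.

Things in the scene. Friction and masses are not known exactly. Their poses are not given: they have to be found in the camera images.
- dock: fixed aluminium dock, base 280 x 184 mm (x from -160 to +120 mm); origin on the bench under the middle of the docked sieve. The sieve starts locked on it, underside 30 mm above the bench, same axes, between low guides and an end stop (44 mm high), so it comes out straight up. The clip stands at the dock's -x end
- clip (a point): midway between the clip's two upright buttons, at a good height to pinch: 85 mm above the bench, 117 mm from the dock's origin towards the dock's -x. The buttons' outer faces look to the dock's +y and -y, 48 mm apart when out, 28 mm when fully in; they slide along the dock's y. Keep the fingertips 55 mm or more above the bench, over the hooks
- button_left_face (a point): middle of the outer face of the button on the dock's +y side, 85 mm above the bench. Each button is a grey tab 24 mm wide (x), 8 mm thick (y), its top 105 mm above the bench; a hook at its foot (45 to 52 mm above the bench) reaches 9 mm outwards over a bar of the sieve's latch loop and locks it
- button_right_face (a point): the same point on the button on the dock's -y side
- button_left (a joint): travel of the button on the dock's +y side, m: about 0 out (locked), 0.010 fully in; its hook clears the sieve beyond 0.006. About 3 N moves it; it has no spring and stays where it is pushed
- button_right (a joint): the same for the button on the dock's -y side
- sieve: loose dark steel sieve tray, 180 (x) by 164 mm (y), walls 40 mm high, 4 mm thick, about 0.4 kg; origin at the centre of its underside, z up. Flat 4 mm floor: three open slots 28 mm wide run its full length along x, with two 32 mm strips between, centred at y = -30 and +30 mm. Shake along its y, in strokes of about 60 mm, two or more a second. At its -x end a latch loop reaches to x = -151 mm
- sieve_handle (a point): on the sieve's black handle, an upright plate over its middle on a bridge that spans the sieve along y: 70 mm long along the sieve's x, 14 mm thick along y, from 62 to 106 mm above the underside; this point is 90 mm above the underside. Straddle it from above, fingers closing along the sieve's y, fingertips no lower than 65 mm above the underside
- cap_1: small white plastic cap, a round disc 20 mm in diameter, 12 mm high, 12 g; origin at the centre of its underside. Starts flat on a floor strip of the sieve. Slippery (friction about 0.25): it slides once the sieve accelerates sideways by more than 2.5 to 3 m/s2 and stays put when carried gently
- cap_2: small white plastic cap, a round disc 20 mm in diameter, 12 mm high, 12 g; origin at the centre of its underside. Starts flat on a floor strip of the sieve. Slippery (friction about 0.25): it slides once the sieve accelerates sideways by more than 2.5 to 3 m/s2 and stays put when carried gently
- cap_3: small white plastic cap, a round disc 20 mm in diameter, 12 mm high, 12 g; origin at the centre of its underside. Starts flat on a floor strip of the sieve. Slippery (friction about 0.25): it slides once the sieve accelerates sideways by more than 2.5 to 3 m/s2 and stays put when carried gently
- cap_4: small white plastic cap, a round disc 20 mm in diameter, 12 mm high, 12 g; origin at the centre of its underside. Starts flat on a floor strip of the sieve. Slippery (friction about 0.25): it slides once the sieve accelerates sideways by more than 2.5 to 3 m/s2 and stays put when carried gently
- cap_5: small white plastic cap, a round disc 20 mm in diameter, 12 mm high, 12 g; origin at the centre of its underside. Starts flat on a floor strip of the sieve. Slippery (friction about 0.25): it slides once the sieve accelerates sideways by more than 2.5 to 3 m/s2 and stays put when carried gently
- cap_6: small white plastic cap, a round disc 20 mm in diameter, 12 mm high, 12 g; origin at the centre of its underside. Starts flat on a floor strip of the sieve. Slippery (friction about 0.25): it slides once the sieve accelerates sideways by more than 2.5 to 3 m/s2 and stays put when carried gently
- hub_1: large white plastic hub: a round flange 64 mm in diameter, 10 mm thick, with a 38 mm boss on top, 24 mm high in all, about 40 g; origin at the centre of its underside. Lies flat in the sieve, cannot pass its slots; slippery like the caps
- hub_2: large white plastic hub: a round flange 64 mm in diameter, 10 mm thick, with a 38 mm boss on top, 24 mm high in all, about 40 g; origin at the centre of its underside. Lies flat in the sieve, cannot pass its slots; slippery like the caps
- tray: fixed black open tray, 220 mm (x) by 240 mm (y), walls 45 mm high and 4 mm thick, floor 4 mm; origin at the centre of its underside on the bench. Starts empty
- stand: fixed empty aluminium stand: two parallel rails 250 mm long along its x, 30 mm wide, centred at y = -70 and +70 mm, tops 40 mm above the bench; origin on the bench at its middle. The sieve stands on the two rails, its x along the rails, either way round
- bottle: bystander: loose blue plastic bottle 60 mm in diameter, 140 mm high, standing beyond the work; origin at the centre of its underside
- brush: bystander: loose brush lying beyond the work, roughly along the world y
- gauge_box: bystander: loose closed grey box 50 x 90 x 45 mm beyond the work; origin at the centre of its underside
Mind the look-alikes: they are no part of the job. Leave any brown or turquoise look-alike of the hub_1 alone.

How it is judged:
By the outcome, as a careful person would: the job done as asked, in the order asked, and still so for the second after the job is handed in, with the robot touching nothing.
It also fails if it takes over 72 s, if anything falls off the work surface, if the arm or the gripper's body presses on something with over 40 N, if the wrist force passes 120 N, or if a joint passes its speed limit or range.

## Robot

A 6-joint arm with a two-finger parallel gripper is mounted at the origin on the work surface. World frame = base frame: x ahead of the robot, y to its left, z up, the work surface at z = 0. Lengths are in mm, angles in rad, forces in N, time in s.
With the tool pointing down it reaches from about 400 to 925 mm from the base axis. Payload 12.5 kg.
Tool frame: the origin (TCP) lies at the centre of the arm's flange, where the gripper is bolted on; the fingertips stand 190 mm ahead of it and the grasp point (between the pads) lies env.grip_point_offset ahead of it (env.grip_point_offset is the distance from the TCP to the grasp point, in mm); z points along the fingers, x is the direction in which the jaws open and shut, and the axes are right-handed (so a half turn about z gives the same grasp; the last joint's range is limited). The gripper opens to 95 mm and grips with 3 to 60 N. Pads are 20 mm wide; open, the fingers measure 119 mm over their backs; the gripper's body (75 mm by 180 mm) begins 59 mm behind the grasp point.
Start: joints at [-1.246, 0.491, 1.559, -0, 1.092, -0.106], TCP at [261.017, -567.886, 404.761] pointing down, gripper open.
Joint ranges: [-3.1, 3.1], [-0.84, 2.19], [0.05, 2.79], [-1.13, 4.28], [0.06, 2.93], [-2.69, 2.69]. Speed limits (rad/s): [2.22, 2.22, 2.79, 3.14, 3.14, 3.14].

## Interface

Orientations are given as [roll, pitch, yaw] about the fixed x, y, z axes, in that order (R = Rz(yaw) Ry(pitch) Rx(roll)).
In Python, from cell import state, read_camera, camera_model, job_done, env gives the robot as it stands.
- The arm moves only by the tool arm_command, never from a script. Its argument "steps" is a list of rows, each a list of 6 numbers: the shift along the tool's x, y, z in cm, then the turn, a rotation vector about the tool's x, y, z in degrees. In form: [[dx, dy, dz, rx, ry, rz], ...]. A call has 1 to 12 rows; each row is the pose to reach, as a shift and turn from the pose commanded when the call began, along the tool's axes at that moment; what a row does not reach only later rows make up. A row lasts 1/12 s, in which the tool goes at most 41.7 mm and 7.16 degrees, less where a joint would pass 70% of its speed; a pose out of reach is approached as far as the arm can. A call with a gripper value outside its range is refused whole. "jaw" is the finger opening in cm, from 0 to 9.51, set as the call begins (left out, the last holds). The fingers move at their own pace and stop on an object; the grip force is fixed at half the most. Time passes only in rows, so rows that repeat a pose let the fingers close. It gives the time, the measured TCP pose, the force and the opening at its end, in the units of the state.
- state(): the state, without advancing time (a new reading comes with each control period).
- read_camera(name): name is "scene" or "top" or "wrist"; returns the picture (420x560x3 uint8, red, green, blue); there is no depth.
- camera_model(name): a dict with "K" (3x3 intrinsics, pixels), "xyz" and "rotation" of the camera in the world. Camera axes: x right, y up, looking along -z (the intrinsics and any distortion apply to the point x, -y, -z); pixel columns grow to the right and rows downward; lengths in mm; the calibration is good to about 2 mm. A picture is of the moment at which its call begins: read the wrist's pose just before it. camera_model takes no time and is no camera call; for the wrist camera it gives the pose at the moment of the call.
- job_done(): hands the job in, once; it reports no verdict.
The state is a dict: "t": time; "joints": joint angles; "qvel": joint speeds; "tau": joint torques, N m; "eef_pos": TCP position; "tcp_rot": TCP orientation; "ft_force": force on the tool from outside, world axes, zero at the start; "moment": the same for the moment, N m; "opening": opening from 0.0 (shut) to 1.0 (fully open).
Only numpy, scipy, OpenCV 4.12 (cv2) and the standard library are available. Lean on these libraries where they do the work, as an engineer would, in place of code of your own. Each camera call takes 0.05 s, during which the arm holds its last target. There are 200 camera calls.

## Working session

There is one attempt and no reset: what is moved stays moved. The work goes in short steps, Python scripts to look and compute and a tool call to move; the robot and the scene stay as the last step left them, time stands still between calls to the robot, and variables do not carry over. Pictures are saved under pics/ and viewed, about 8 in all and at most 12, crops included, and the job is handed in when it is done.

Besides the shell and the picture viewer there is one more tool, called after ">>>" by a JSON object that holds its "api" and its "payload". arm_command: Moves the arm, as the interface text tells. Its arguments: {"type":"object","properties":{"steps":{"type":"array"},"jaw":{"type":"number"}},"required":["steps"]}

```bash
mkdir -p pics; ls; python3 - <<'E'
from cell import *
import cv2
print(env.grip_point_offset, state())
for n in ("scene","top"):
    im=read_camera(n); cv2.imwrite(f"pics/{n}0.png",im[:,:,::-1]); m=camera_model(n); print(n,m)
E
```

```text
pics
171.3 {'t': 0.0, 'joints': array([-1.24560928e+00,  4.91553628e-01,  1.55946711e+00, -1.35540137e-05,
        1.09168517e+00, -1.05588287e-01]), 'qvel': array([-0.00086805,  0.00041416,  0.00056036,  0.00037832,  0.00066143,
        0.00067546]), 'tau': array([-2.65246243e-03, -6.12657952e+01, -2.58187222e+01,  6.91902498e-02,
        4.81892901e-02, -1.14704967e-04]), 'eef_pos': array([ 260.99865044, -567.85252655,  404.15923138]), 'tcp_rot': array([-3.14148728e+00,  1.10831826e-03, -1.14001468e+00]), 'ft_force': array([ 0.97453907, -0.35077692, -0.86355863]), 'moment': array([-0.0062913 ,  0.00017292, -0.01287241]), 'opening': 0.9965522556403346}
scene {'K': array([[539.95059807,   0.        , 272.98208457],
       [  0.        , 539.95059807, 203.62780921],
       [  0.        ,   0.        ,   1.        ]]), 'xyz': array([1330.97555746,  100.09904533,  938.8815514 ]), 'rotation': array([0.71663171, 0.00816781, 1.66830373])}
top {'K': array([[515.193078  ,   0.        , 279.64349528],
       [  0.        , 515.193078  , 211.61982752],
       [  0.        ,   0.        ,   1.        ]]), 'xyz': array([ 450.72918844,   13.50969617, 1201.22902198]), 'rotation': array([ 0.09810205, -0.02667874, -1.54592685])}
```

View pics/top0.png

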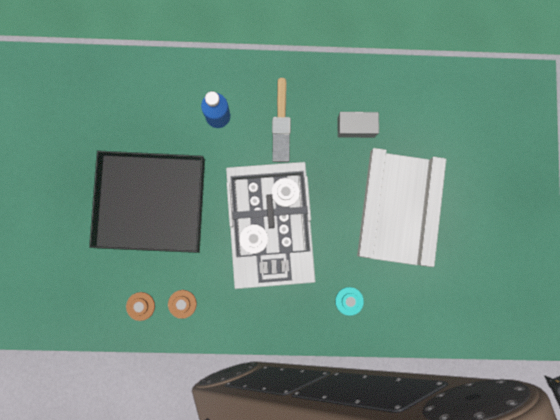

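View pics/scene0.png

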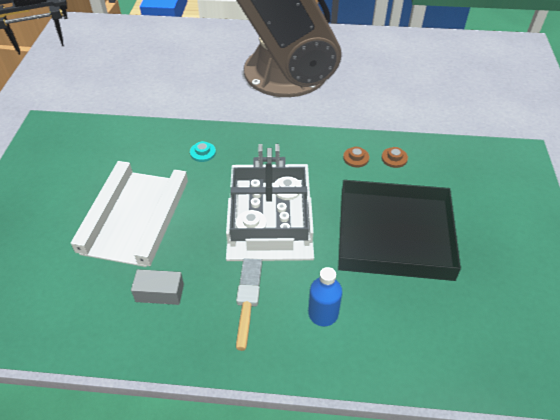

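```bash
cat > h.py <<'E'
import numpy as np, cv2
from cell import *
from scipy.spatial.transform import Rotation as Ro
def R(m): return Ro.from_euler('xyz',m['rotation']).as_matrix()
def cast(m,uv,z):
    uv=np.atleast_2d(np.float64(uv)); d=np.c_[uv,np.ones(len(uv))]@np.linalg.inv(m['K']).T
    d=(d*[1,-1,-1])@R(m).T; o=np.array(m['xyz'])
    return o+d*((z-o[2])/d[:,2])[:,None]
def proj(m,P):
    c=(np.atleast_2d(P)-m['xyz'])@R(m)*[1,-1,-1]; q=c@m['K'].T; return q[:,:2]/q[:,2:]
def pose(P):  # centre and long-side corner print
    return P[:,:2].mean(0)
def mats():
    s=state(); return s, Ro.from_euler('xyz',s['tcp_rot']).as_matrix()
def shift(target,yaw=None):
    """tool-frame shift (cm) and turn (deg) to a TCP target pointing down with jaw x-axis at yaw (mod pi)"""
    s,T=mats(); d=T.T@(np.array(target)-s['eef_pos'])/10
    out=[d]
    if yaw is not None:
        Q=Ro.from_euler('xyz',[np.pi,0,yaw]).as_matrix(); out.append(np.degrees(Ro.from_matrix(T.T@Q).as_rotvec()))
    return np.round(np.concatenate(out),2)
E
cat > m1.py <<'E'
from h import *
im=cv2.imread('pics/top0.png'); m=camera_model('top')
hsv=cv2.cvtColor(im,cv2.COLOR_BGR2HSV); 
roi=np.zeros(im.shape[:2],np.uint8); roi[130:320,70:470]=255
white=((hsv[...,1]<40)&(hsv[...,2]>120)).astype(np.uint8)*255&roi
black=((hsv[...,2]<60)&(hsv[...,1]<120)).astype(np.uint8)*255&roi
for n,mask,z in (("white",white,40),("white",white,8),("black",black,45),("white",white,106)):
    cs,_=cv2.findContours(mask,cv2.RETR_EXTERNAL,cv2.CHAIN_APPROX_NONE)
    for c in cs:
        if cv2.contourArea(c)<1200: continue
        b=cv2.boxPoints(cv2.minAreaRect(c)); P=cast(m,b,z)[:,:2]
        e=P[1]-P[0],P[2]-P[1]
        print(n,z,b.round(0).tolist(),'ctr',P.mean(0).round(1),'sides',[round(float(np.hypot(*v)),1) for v in e],'ang',[round(float(np.degrees(np.arctan2(v[1],v[0]))),1) for v in e])
# rails of stand
E
python3 m1.py
python3 - <<'E'
import cv2
im=cv2.imread('pics/top0.png')
cv2.imwrite('pics/crop1.png',cv2.resize(im[145:295,215:455],None,fx=3.3,fy=3.3,interpolation=cv2.INTER_CUBIC))
E
```

```text
white 40 [[224.0, 167.0], [306.0, 161.0], [316.0, 282.0], [234.0, 289.0]] ctr [537.    6.3] sides [187.7, 277.1] ang [-83.8, -174.5]
white 40 [[356.0, 257.0], [370.0, 147.0], [448.0, 157.0], [434.0, 267.0]] ctr [ 585.4 -294.3] sides [256.1, 181.1] ang [-6.7, -95.6]
white 8 [[224.0, 167.0], [306.0, 161.0], [316.0, 282.0], [234.0, 289.0]] ctr [539.4   6.1] sides [192.8, 284.7] ang [-83.8, -174.5]
white 8 [[356.0, 257.0], [370.0, 147.0], [448.0, 157.0], [434.0, 267.0]] ctr [ 589.1 -302.8] sides [263.2, 186.1] ang [-6.7, -95.6]
white 106 [[224.0, 167.0], [306.0, 161.0], [316.0, 282.0], [234.0, 289.0]] ctr [532.1   6.7] sides [177.0, 261.3] ang [-83.8, -174.5]
white 106 [[356.0, 257.0], [370.0, 147.0], [448.0, 157.0], [434.0, 267.0]] ctr [ 577.7 -276.8] sides [241.5, 170.8] ang [-6.7, -95.6]
```

View pics/crop1.png

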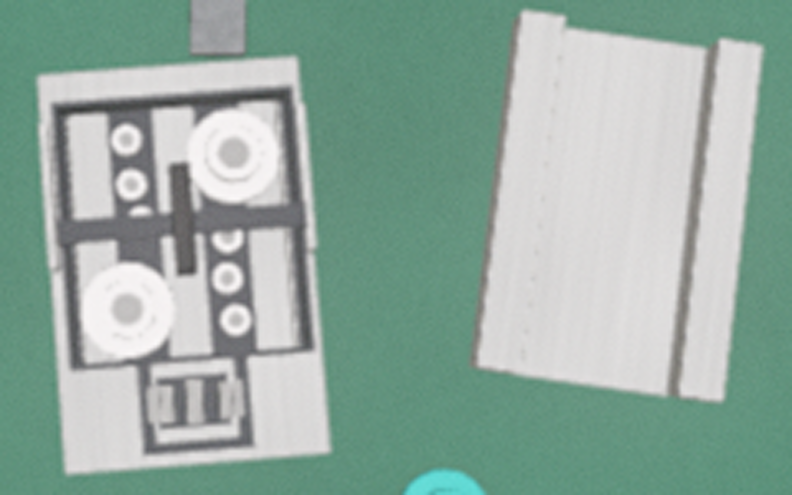

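```bash
python3 - <<'E'
from h import *
m=camera_model('top')
def q(name,px,z,crop=True):
    px=np.array(px,float)
    if crop: px=(px+.5)/3.3-.5+[215,145]
    P=cast(m,px,z)[:,:2]; print(name,P.round(1).tolist(),'mean',P.mean(0).round(1)); return P
ang=lambda a,b: np.degrees(np.arctan2(*(b-a)[::-1])).round(2)
P=q('stand',[[521,10],[763,44],[723,402],[474,366]],40); print(ang(P[3],P[0]),ang(P[2],P[1]),ang(P[1],P[0]))
P=q('tray',[[97,152],[204,156],[201,252],[91,247]],45,False); print(ang(P[3],P[0]),ang(P[2],P[1]))
P=q('handle',[[169,163],[190,163],[197,275],[176,275]],136); print(ang(P[3],P[0]),ang(P[2],P[1]))
P=q('sieve wall',[[51,103],[291,87],[313,350],[71,370]],70); print(ang(P[3],P[0]),ang(P[2],P[1]))
P=q('buttons',[[148,402],[244,402]],105);P=q('base',[[38,75],[298,57],[331,453],[66,474]],8);print(ang(P[3],P[0]),ang(P[2],P[1]))
cl=[439.5,-3.5]
print(shift([439.5,-3.5,171.3+150],np.radians(5-90)),shift([439.5,-3.5,171.3+150],np.radians(95)))
E
```

```text
stand [[719.7, -225.0], [700.8, -395.4], [450.8, -366.0], [471.1, -194.5]] mean [ 585.6 -295.2]
-7.0 -6.7 83.65
tray [[689.3, 401.7], [687.5, 160.4], [470.0, 158.6], [474.9, 402.1]] mean [580.4 280.7]
-0.13 0.49
handle [[592.3, 17.3], [592.7, 4.1], [521.9, -2.2], [521.6, 11.0]] mean [557.1   7.6]
5.12 5.05
sieve wall [[639.4, 97.9], [655.1, -63.3], [478.5, -81.6], [461.2, 78.6]] mean [558.5   7.9]
6.19 5.9
buttons [[441.7, 26.6], [443.2, -34.9]] mean [442.4  -4.1]
base [[669.6, 112.4], [688.1, -72.0], [408.7, -100.7], [389.8, 83.2]] mean [539.    5.7]
5.96 5.86
[-43.82 -39.78   8.34   0.     0.06  19.68] [-4.3820e+01 -3.9780e+01  8.3400e+00 -8.0000e-02  0.0000e+00 -1.6032e+02]
```

```bash
python3 - <<'E'
from h import *
print(shift([441.6,-3.6,171.3+160],np.radians(5.6-90)))
E
```

```text
[-43.72 -39.97   7.34   0.     0.06  19.08]
```

>>> {"api": "arm_command", "payload": {"steps": [[-2, -1.8, 0.3, 0, 0, 1], [-5, -4.5, 1, 0, 0, 3], [-8, -7.5, 1.5, 0, 0, 5], [-11, -10, 2, 0, 0, 6], [-14, -13, 2.5, 0, 0, 7], [-17, -15.5, 3, 0, 0, 8], [-20, -18, 3.5, 0, 0, 9], [-23, -21, 4, 0, 0, 10], [-26, -24, 4.5, 0, 0, 11], [-29, -26.5, 5, 0, 0, 12], [-32, -29.5, 5.5, 0, 0, 14], [-34, -31, 6, 0, 0, 15]]}}

```text
t: 1.1
eef_pos: [401.2, -126.7, 344.6]
tcp_rot: [-3.141, 0.0, -1.403]
ft_force: [-0.8, -1.0, 0.0]
opening: 0.997
```

```bash
python3 - <<'E'
from h import *
print(shift([441.6,-3.6,171.3+160],np.radians(5.6-90)))
E
```

```text
[-1.146e+01 -6.040e+00  1.330e+00 -1.000e-02  1.000e-02  4.030e+00]
```

>>> {"api": "arm_command", "payload": {"steps": [[-2.5, -1.3, 0.3, 0, 0, 1], [-5, -2.6, 0.6, 0, 0, 2], [-8, -4.2, 0.9, 0, 0, 3], [-10.5, -5.5, 1.2, 0, 0, 4], [-11.46, -6.04, 1.33, 0, 0, 4.03], [-11.46, -6.04, 1.33, 0, 0, 4.03], [-11.46, -6.04, 1.33, 0, 0, 4.03]]}}

```text
t: 1.68
eef_pos: [440.9, -6.1, 331.2]
tcp_rot: [3.141, -0.0, -1.47]
ft_force: [-0.0, -0.1, -0.3]
opening: 1.0
```

```bash
python3 - <<'E'
from h import *
print(shift([441.6,-3.6,171.3+160],np.radians(5.6-90)))
m=camera_model('wrist'); im=read_camera('wrist'); cv2.imwrite('pics/w1.png',im[:,:,::-1]); print(m)
d=np.radians(5.6); c,s=np.cos(d),np.sin(d)
f=lambda x,y,z:[558+c*x-s*y,7.8+s*x+c*y,z]
print(proj(m,[f(-117,16,105),f(-117,-16,105),f(-117,24,105),f(-117,-24,105),f(0,0,136),f(-35,0,136)]).round(0).tolist())
E
```

```text
[-0.24 -0.09 -0.01  0.03 -0.    0.16]
{'K': array([[289.40536547,   0.        , 276.76688839],
       [  0.        , 289.40536547, 206.38557553],
       [  0.        ,   0.        ,   1.        ]]), 'xyz': array([514.07969418,   2.41649916, 311.22163513]), 'rotation': array([-2.64112166e-01, -6.75047914e-04, -1.47013933e+00])}
[[254.0, 228.0], [296.0, 228.0], [243.0, 228.0], [307.0, 228.0], [275.0, 44.0], [275.0, 112.0]]
```

View pics/w1.png

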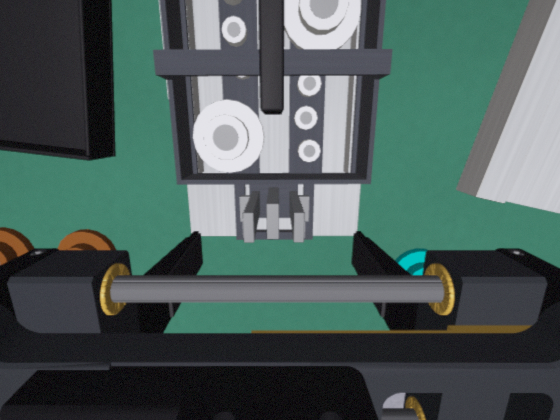

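>>> {"api": "arm_command", "payload": {"steps": [[-0.2, -0.1, 1.5, 0, 0, 0], [-0.2, -0.1, 4, 0, 0, 0], [-0.2, -0.1, 6.5, 0, 0, 0], [-0.2, -0.1, 7.3, 0, 0, 0], [-0.2, -0.1, 7.5, 0, 0, 0], [-0.2, -0.1, 7.5, 0, 0, 0]]}}

```text
t: 2.23
eef_pos: [441.9, -4.9, 256.5]
tcp_rot: [3.141, 0.0, -1.473]
ft_force: [-0.1, -0.4, 0.6]
opening: 0.999
```

>>> {"api": "arm_command", "payload": {"steps": [[0, 0, 0, 0, 0, 0], [0, 0, 0, 0, 0, 0], [0, 0, 0, 0, 0, 0], [0, 0, 0, 0, 0, 0], [0, 0, 0, 0, 0, 0], [0, 0, 0, 0, 0, 0], [0, 0, 0, 0, 0, 0], [0, 0, 0, 0, 0, 0], [0, 0, 0, 0, 0, 0], [0, 0, 0, 0, 0, 0]], "jaw": 2.75}}

```text
t: 3.07
eef_pos: [441.8, -4.3, 256.4]
tcp_rot: [3.142, -0.0, -1.472]
ft_force: [0.2, 0.3, 2.0]
opening: 0.359
```

>>> {"api": "arm_command", "payload": {"steps": [[0, 0, 0, 0, 0, 0], [0, 0, 0, 0, 0, 0], [0, 0, 0, 0, 0, 0], [0, 0, 0, 0, 0, 0], [0, 0, 0, 0, 0, 0], [0, 0, 0, 0, 0, 0]]}}

```text
t: 3.57
eef_pos: [441.7, -3.3, 256.4]
tcp_rot: [3.141, 0.001, -1.473]
ft_force: [1.3, 17.6, 2.5]
opening: 0.29
```

>>> {"api": "arm_command", "payload": {"steps": [[0, 0, 0, 0, 0, 0], [0, 0, 0, 0, 0, 0], [0, 0, 0, 0, 0, 0], [0, 0, -0.5, 0, 0, 0], [0, 0, -2, 0, 0, 0], [0, 0, -4.5, 0, 0, 0], [0, 0, -7.5, 0, 0, 0], [0, 0, -9, 0, 0, 0], [0, 0, -9.5, 0, 0, 0], [0, 0, -9.5, 0, 0, 0]], "jaw": 9.5}}

```text
t: 4.4
eef_pos: [441.7, -4.4, 352.4]
tcp_rot: [-3.139, -0.001, -1.472]
ft_force: [1.0, -0.1, -0.3]
opening: 0.935
```

```bash
python3 - <<'E'
from h import *
print(state()['opening'],shift([557.6,8.3,351],np.radians(5.6-90)))
m=camera_model('wrist'); im=read_camera('wrist'); cv2.imwrite('pics/w2.png',im[:,:,::-1])
ct=camera_model('top'); 
# handle in wrist: dark plate, cast at z=136
hsv=cv2.cvtColor(im,cv2.COLOR_RGB2HSV)
for r in (20,50,80,100,110):
    print(r,im[r,225:325:3].max(-1).tolist())
E
```

```text
0.9348690777680777 [ -0.12 -11.66   0.17  -0.13  -0.04   0.04]
20 [105, 96, 94, 97, 95, 99, 96, 97, 98, 99, 93, 106, 198, 52, 67, 63, 70, 71, 69, 63, 181, 234, 233, 233, 214, 230, 234, 234, 186, 175, 176, 175, 175, 175]
50 [174, 94, 104, 219, 232, 233, 222, 114, 99, 98, 97, 97, 203, 60, 71, 73, 71, 71, 66, 60, 156, 204, 111, 215, 234, 234, 235, 234, 234, 234, 234, 234, 234, 234]
80 [95, 97, 96, 97, 98, 98, 97, 96, 97, 97, 96, 96, 98, 44, 73, 72, 74, 65, 68, 58, 67, 96, 98, 100, 98, 98, 101, 96, 97, 96, 95, 96, 96, 95]
100 [211, 143, 99, 97, 99, 100, 101, 98, 100, 101, 100, 98, 190, 96, 78, 75, 72, 67, 66, 58, 157, 204, 100, 97, 100, 100, 109, 138, 146, 105, 99, 100, 108, 206]
110 [236, 236, 236, 236, 236, 236, 236, 235, 233, 151, 102, 98, 190, 121, 77, 75, 74, 69, 66, 59, 187, 204, 100, 100, 98, 142, 198, 215, 155, 100, 100, 99, 119, 209]
```

View pics/w2.png

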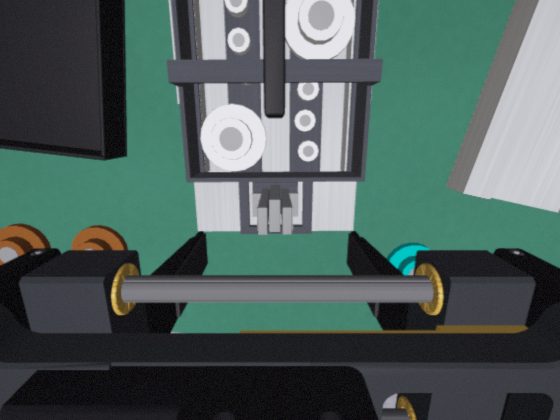

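>>> {"api": "arm_command", "payload": {"steps": [[0, -1.5, 0, 0, 0, 0], [-0.1, -4, 0, 0, 0, 0], [-0.1, -7.5, 0, 0, 0, 0], [-0.1, -10.5, 0, 0, 0, 0], [-0.1, -11.6, 0, 0, 0, 0], [-0.1, -11.6, 0.3, 0, 0, 0], [-0.1, -11.6, 1.5, 0, 0, 0], [-0.1, -11.6, 3.5, 0, 0, 0], [-0.1, -11.6, 5.3, 0, 0, 0], [-0.1, -11.6, 6, 0, 0, 0], [-0.1, -11.6, 6.1, 0, 0, 0], [-0.1, -11.6, 6.1, 0, 0, 0]]}}

```text
t: 5.45
eef_pos: [556.8, 8.1, 289.9]
tcp_rot: [3.14, 0.0, -1.472]
ft_force: [1.0, 0.5, 0.4]
opening: 1.004
```

>>> {"api": "arm_command", "payload": {"steps": [[0, 0, 0, 0, 0, 0], [0, 0, 0, 0, 0, 0], [0, 0, 0, 0, 0, 0], [0, 0, 0, 0, 0, 0], [0, 0, 0, 0, 0, 0], [0, 0, 0, 0, 0, 0], [0, 0, 0, 0, 0, 0], [0, 0, 0, 0, 0, 0], [0, 0, 0, 0, 0, 0], [0, 0, 0, 0, 0, 0], [0, 0, 0, 0, 0, 0], [0, 0, 0, 0, 0, 0]], "jaw": 0.8}}

```text
t: 6.45
eef_pos: [557.1, 8.1, 290.4]
tcp_rot: [-3.142, -0.0, -1.472]
ft_force: [0.6, 0.0, -0.9]
opening: 0.219
```

>>> {"api": "arm_command", "payload": {"steps": [[0, 0, 0, 0, 0, 0], [0, 0, 0, 0, 0, 0], [0, 0, 0, 0, 0, 0], [0, 0, 0, 0, 0, 0], [0, 0, 0, 0, 0, 0], [0, 0, 0, 0, 0, 0]]}}

```text
t: 6.95
eef_pos: [557.1, 8.2, 290.4]
tcp_rot: [3.142, -0.0, -1.472]
ft_force: [0.3, 1.0, -1.1]
opening: 0.147
```

>>> {"api": "arm_command", "payload": {"steps": [[0, 0, -0.05, 0, 0, 0], [0, 0, -0.3, 0, 0, 0], [0, 0, -0.8, 0, 0, 0], [0, 0, -1.7, 0, 0, 0], [0, 0, -2.8, 0, 0, 0], [0, 0, -4, 0, 0, 0], [0, 0, -5.2, 0, 0, 0], [0, 0, -6.3, 0, 0, 0], [0, 0, -7.2, 0, 0, 0], [0, 0, -7.7, 0, 0, 0], [0, 0, -7.95, 0, 0, 0], [0, 0, -8, 0, 0, 0]]}}

```text
t: 7.95
eef_pos: [557.0, 8.1, 370.9]
tcp_rot: [-3.141, -0.0, -1.472]
ft_force: [-0.4, 0.6, -5.2]
opening: 0.144
```

```bash
python3 - <<'E'
from h import *
print(state()['ft_force'],state()['eef_pos'],shift([580.5,280.7,370],np.radians(0.2-90)))
im=read_camera('scene'); im2=read_camera('wrist'); v=np.hstack([im[100:380,100:480],im2[0:280,100:480]]); cv2.imwrite('pics/l1.png',v[:,:,::-1])
E
```

```text
[-0.4136147   0.61335479 -5.20068188] [557.03171242   8.12679718 370.90896754] [-2.689e+01 -5.020e+00  9.000e-02 -4.000e-02 -1.000e-02  5.450e+00]
```

View pics/l1.png

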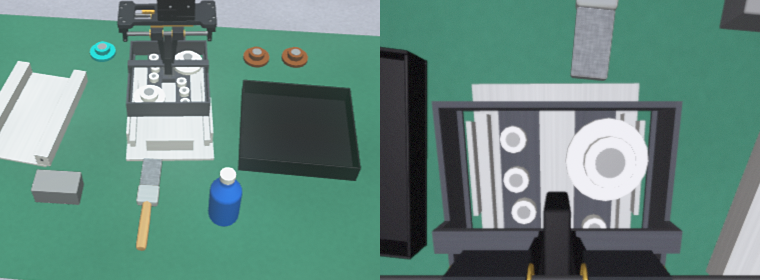

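>>> {"api": "arm_command", "payload": {"steps": [[-0.07, 0, 0, 0, 0, 0], [-0.45, -0.1, 0, 0, 0, 0.1], [-1.4, -0.25, 0, 0, 0, 0.3], [-2.8, -0.5, 0, 0, 0, 0.6], [-4.6, -0.9, 0, 0, 0, 0.9], [-6.7, -1.25, 0, 0, 0, 1.35], [-8.7, -1.6, 0, 0, 0, 1.8], [-10.6, -2, 0, 0, 0, 2.1], [-12, -2.25, 0, 0, 0, 2.4], [-12.9, -2.4, 0, 0, 0, 2.6], [-13.3, -2.5, 0, 0, 0, 2.7], [-13.4, -2.5, 0, 0, 0, 2.7]]}}

```text
t: 9.05
eef_pos: [568.7, 144.7, 370.2]
tcp_rot: [3.141, -0.0, -1.518]
ft_force: [0.2, -0.3, -4.0]
opening: 0.143
```

```bash
python3 - <<'E'
from h import *
im=cv2.imread('pics/top0.png'); m=camera_model('top')
g=im.max(-1); roi=np.zeros_like(g); roi[135:270,75:220]=1
mask=((g<62)&(roi>0)).astype(np.uint8); mask=cv2.morphologyEx(mask,cv2.MORPH_CLOSE,np.ones((5,5)))
cs,_=cv2.findContours(mask,cv2.RETR_EXTERNAL,cv2.CHAIN_APPROX_NONE); c=max(cs,key=cv2.contourArea)
b=cv2.approxPolyDP(c,6,True)[:,0]; print(b.tolist())
P=cast(m,b,45)[:,:2]; print(P.round(1).tolist(),P.mean(0).round(1))
r=cv2.minAreaRect(cast(m,c[:,0],45)[:,:2].astype(np.float32)); print(r)
print(shift([580.5,280.7,370],np.radians(0.2-90)))
E
```

```text
[[98, 152], [90, 246], [97, 246], [103, 156], [202, 160], [198, 251], [202, 157]]
[[689.4, 399.4], [477.1, 404.5], [477.5, 389.1], [680.5, 387.7], [678.1, 164.6], [472.1, 165.3], [685.0, 164.9]] [594.2 296.5]
((581.6113891601562, 282.51416015625), (241.33985900878906, 214.2210693359375), 88.78143310546875)
[-1.352e+01 -1.890e+00  1.000e-02  2.000e-02 -1.000e-02  2.800e+00]
```

>>> {"api": "arm_command", "payload": {"steps": [[-0.07, 0, 0, 0, 0, 0], [-0.45, -0.05, 0, 0, 0, 0.1], [-1.4, -0.2, 0, 0, 0, 0.3], [-2.8, -0.4, 0, 0, 0, 0.6], [-4.6, -0.6, 0, 0, 0, 1], [-6.7, -0.9, 0, 0, 0, 1.5], [-8.8, -1.2, 0, 0, 0, 2], [-10.7, -1.5, 0, 0, 0, 2.4], [-12.1, -1.7, 0, 0, 0, 2.7], [-13.1, -1.85, 0, 0, 0, 2.9], [-13.5, -1.9, 0, 0, 0, 3], [-13.6, -1.9, 0, 0, 0, 3]]}}

```text
t: 10.05
eef_pos: [580.7, 281.3, 370.2]
tcp_rot: [3.141, -0.0, -1.571]
ft_force: [-0.5, -0.5, -4.4]
opening: 0.147
```

>>> {"api": "arm_command", "payload": {"steps": [[0, 0, 0.03, 0, 0, 0], [0, 0, 0.2, 0, 0, 0], [0, 0, 0.5, 0, 0, 0], [0, 0, 1, 0, 0, 0], [0, 0, 1.7, 0, 0, 0], [0, 0, 2.4, 0, 0, 0], [0, 0, 3.1, 0, 0, 0], [0, 0, 3.8, 0, 0, 0], [0, 0, 4.3, 0, 0, 0], [0, 0, 4.6, 0, 0, 0], [0, 0, 4.8, 0, 0, 0], [0, 0, 4.8, 0, 0, 0]]}}

```text
t: 11.05
eef_pos: [580.8, 280.8, 322.0]
tcp_rot: [3.141, -0.0, -1.572]
ft_force: [-0.4, 0.2, -4.8]
opening: 0.148
```

```bash
python3 - <<'E'
from h import *
s=state();print(s['eef_pos'],s['tcp_rot'],s['ft_force'])
v=np.hstack([read_camera('scene')[100:300,300:520],read_camera('top')[100:300,60:260]]); cv2.imwrite('pics/t1.png',cv2.resize(v[:,:,::-1],None,fx=1.8,fy=1.8))
E
```

```text
[580.77156776 280.78649856 321.98623697] [ 3.14119732e+00 -2.67413034e-04 -1.57153705e+00] [-0.44047735  0.17347527 -4.80831449]
```

View pics/t1.png

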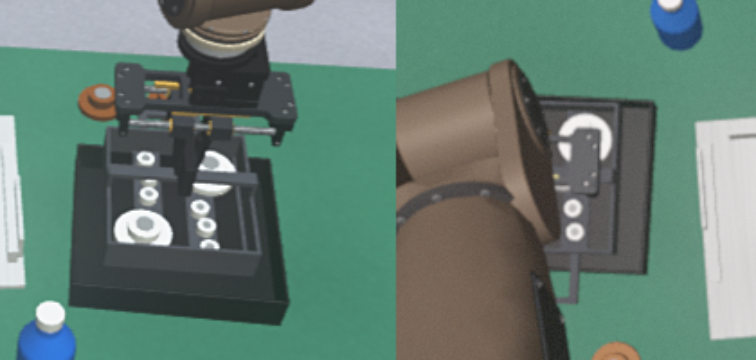

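>>> {"api": "arm_command", "payload": {"steps": [[2.6, 0, 0, 0, 0, 0], [2.8, 0, 0, 0, 0, 0], [0, 0, 0, 0, 0, 0], [-2.8, 0, 0, 0, 0, 0], [-2.8, 0, 0, 0, 0, 0], [0, 0, 0, 0, 0, 0], [2.8, 0, 0, 0, 0, 0], [2.8, 0, 0, 0, 0, 0], [0, 0, 0, 0, 0, 0], [-2.8, 0, 0, 0, 0, 0], [-2.8, 0, 0, 0, 0, 0], [0, 0, 0, 0, 0, 0]]}}

```text
t: 12.15
eef_pos: [580.3, 284.8, 322.7]
tcp_rot: [-3.14, 0.002, -1.567]
ft_force: [-0.2, 0.4, -4.7]
opening: 0.147
```

>>> {"api": "arm_command", "payload": {"steps": [[2.8, 0, 0, 0, 0, 0], [2.8, 0, 0, 0, 0, 0], [0, 0, 0, 0, 0, 0], [-2.8, 0, 0, 0, 0, 0], [-2.8, 0, 0, 0, 0, 0], [0, 0, 0, 0, 0, 0], [2.8, 0, 0, 0, 0, 0], [2.8, 0, 0, 0, 0, 0], [0, 0, 0, 0, 0, 0], [-2.8, 0, 0, 0, 0, 0], [-2.8, 0, 0, 0, 0, 0], [0, 0, 0, 0, 0, 0]]}}

```text
t: 13.15
eef_pos: [580.3, 284.8, 322.6]
tcp_rot: [-3.14, 0.002, -1.567]
ft_force: [-0.4, 0.3, -4.6]
opening: 0.144
```

```bash
python3 - <<'E'
from h import *
s=state();print(s['eef_pos'],s['tcp_rot'],s['ft_force'],s['opening'])
a=cv2.resize(read_camera('scene')[120:290,330:480],None,fx=2.4,fy=2.4,interpolation=cv2.INTER_CUBIC);b=read_camera('wrist')[0:408,60:460][:,:]
v=np.hstack([a,b[:a.shape[0]]]); cv2.imwrite('pics/s1.png',v[:,:,::-1]); print(v.shape)
E
```

```text
[580.30837967 284.79463696 322.55789181] [-3.13984810e+00  1.66651890e-03 -1.56712686e+00] [-0.44171791  0.32662551 -4.56230446] 0.14352815812316308
(408, 760, 3)
```

View pics/s1.png

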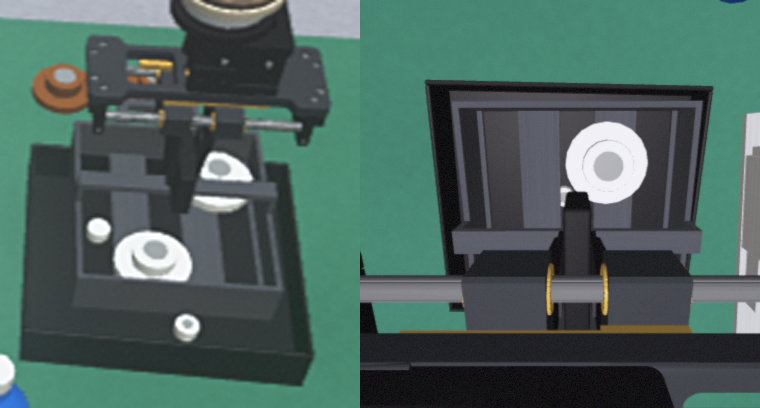

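>>> {"api": "arm_command", "payload": {"steps": [[2.8, 0, 0, 0, 0, 0], [2.8, 0, 0, 0, 0, 0], [0, 0, 0, 0, 0, 0], [-2.8, 0, 0, 0, 0, 0], [-2.8, 0, 0, 0, 0, 0], [0, 0, 0, 0, 0, 0], [2.8, 0, 0, 0, 0, 0], [2.8, 0, 0, 0, 0, 0], [0, 0, 0, 0, 0, 0], [-2.8, 0, 0, 0, 0, 0], [-2.8, 0, 0, 0, 0, 0], [0, 0, 0, 0, 0, 0]]}}

```text
t: 14.25
eef_pos: [580.3, 284.8, 322.4]
tcp_rot: [-3.14, 0.002, -1.567]
ft_force: [-0.5, -0.7, -4.2]
opening: 0.148
```

>>> {"api": "arm_command", "payload": {"steps": [[2.8, 0, 0, 0, 0, 0], [2.8, 0, 0, 0, 0, 0], [0, 0, 0, 0, 0, 0], [-2.8, 0, 0, 0, 0, 0], [-2.8, 0, 0, 0, 0, 0], [0, 0, 0, 0, 0, 0], [2.8, 0, 0, 0, 0, 0], [2.8, 0, 0, 0, 0, 0], [0, 0, 0, 0, 0, 0], [-1, 0, 0, 0, 0, 0], [0, 0, 0, 0, 0, 0], [0, 0, 0, 0, 0, 0]]}}

```text
t: 15.25
eef_pos: [580.6, 280.5, 322.3]
tcp_rot: [3.141, -0.001, -1.571]
ft_force: [0.1, -1.1, -4.1]
opening: 0.145
```

>>> {"api": "arm_command", "payload": {"steps": [[0, 0, -0.1, 0, 0, 0], [0, 0, -0.5, 0, 0, 0], [0, 0, -1.5, 0, 0, 0], [0, 0, -3, 0, 0, 0], [0, 0, -4.9, 0, 0, 0], [0, 0, -7, 0, 0, 0], [0, 0, -9.1, 0, 0, 0], [0, 0, -11, 0, 0, 0], [0, 0, -12.5, 0, 0, 0], [0, 0, -13.5, 0, 0, 0], [0, 0, -13.9, 0, 0, 0], [0, 0, -14, 0, 0, 0]]}}

```text
t: 16.25
eef_pos: [580.6, 280.7, 463.3]
tcp_rot: [-3.14, 0.0, -1.572]
ft_force: [0.6, -0.3, -4.9]
opening: 0.146
```

```bash
python3 - <<'E'
from h import *
s=state();print(s['eef_pos'],s['tcp_rot'],s['ft_force'],s['opening'])
a=cv2.resize(read_camera('scene')[60:290,320:490],None,fx=1.77,fy=1.77,interpolation=cv2.INTER_CUBIC);b=read_camera('wrist')[0:408,60:460]
v=np.hstack([a,b[:a.shape[0]]]); cv2.imwrite('pics/s2.png',v[:,:,::-1]); print(v.shape)
E
```

```text
[580.60080445 280.66187804 463.29816036] [-3.14044124e+00  3.20491503e-04 -1.57168931e+00] [ 0.63658002 -0.28249815 -4.90510956] 0.1458173289146339
(407, 701, 3)
```

View pics/s2.png

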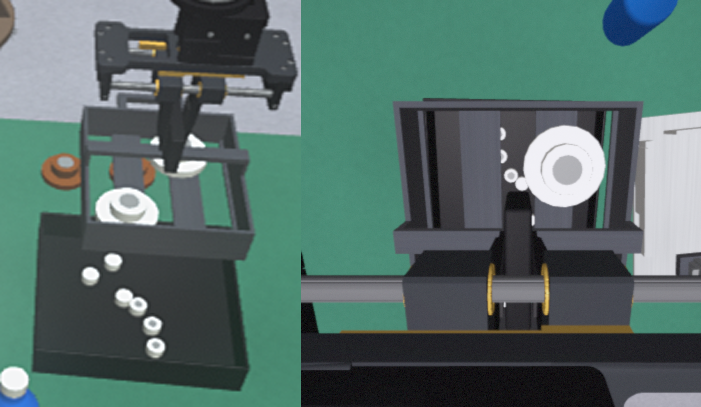

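>>> {"api": "arm_command", "payload": {"steps": [[0.1, 0, 0, 0, 0, 0], [0.65, 0, 0, 0, 0, 0], [2, 0, 0, 0, 0, 0], [4, 0, 0, 0, 0, 0], [6.7, 0, 0, 0, 0, 0], [9.6, 0, 0, 0, 0, 0], [12.5, 0, 0, 0, 0, 0], [15.2, 0, 0, 0, 0, 0], [17.2, 0, 0, 0, 0, 0], [18.5, 0, 0, 0, 0, 0], [19.1, 0, 0, 0, 0, 0], [19.2, 0, 0, 0, 0, 0]]}}

```text
t: 17.35
eef_pos: [580.6, 87.6, 462.4]
tcp_rot: [3.141, -0.0, -1.573]
ft_force: [0.6, -0.8, -4.6]
opening: 0.144
```

>>> {"api": "arm_command", "payload": {"steps": [[0.1, 0, 0, 0, 0, 0], [0.65, 0, 0, 0, 0, 0], [2, 0, 0, 0, 0, 0], [4, 0, 0, 0, 0, 0], [6.7, 0, 0, 0, 0, 0], [9.6, 0, 0, 0, 0, 0], [12.5, 0, 0, 0, 0, 0], [15.2, 0, 0, 0, 0, 0], [17.2, 0, 0, 0, 0, 0], [18.5, 0, 0, 0, 0, 0], [19.1, 0, 0, 0, 0, 0], [19.2, 0, 0, 0, 0, 0]]}}

```text
t: 18.35
eef_pos: [580.4, -104.0, 462.3]
tcp_rot: [3.141, -0.0, -1.572]
ft_force: [-0.5, 1.0, -4.6]
opening: 0.145
```

```bash
python3 - <<'E'
from h import *
print(shift([585.5,-295,463],np.radians(-6.85-90)), state()['eef_pos'])
E
```

```text
[ 1.91e+01 -5.40e-01 -7.00e-02  1.00e-02 -0.00e+00  6.76e+00] [ 580.42396918 -103.99300167  462.30095276]
```

>>> {"api": "arm_command", "payload": {"steps": [[0.1, 0, 0, 0, 0, 0], [0.65, 0, 0, 0, 0, 0.2], [2, -0.05, 0, 0, 0, 0.7], [4, -0.1, 0, 0, 0, 1.4], [6.6, -0.2, 0, 0, 0, 2.3], [9.5, -0.3, 0, 0, 0, 3.4], [12.4, -0.35, 0, 0, 0, 4.4], [15, -0.4, 0, 0, 0, 5.3], [17.1, -0.5, 0, 0, 0, 6.1], [18.4, -0.5, 0, 0, 0, 6.5], [19, -0.5, 0, 0, 0, 6.8], [19.1, -0.5, 0, 0, 0, 6.8]]}}

```text
t: 19.35
eef_pos: [585.2, -295.0, 462.1]
tcp_rot: [3.141, 0.0, -1.691]
ft_force: [-0.2, 1.0, -4.5]
opening: 0.144
```

>>> {"api": "arm_command", "payload": {"steps": [[0, 0, 0.05, 0, 0, 0], [0, 0, 0.4, 0, 0, 0], [0, 0, 1.2, 0, 0, 0], [0, 0, 2.4, 0, 0, 0], [0, 0, 4, 0, 0, 0], [0, 0, 5.8, 0, 0, 0], [0, 0, 7.5, 0, 0, 0], [0, 0, 9.1, 0, 0, 0], [0, 0, 10.3, 0, 0, 0], [0, 0, 11.1, 0, 0, 0], [0, 0, 11.4, 0, 0, 0], [0, 0, 11.5, 0, 0, 0]]}}

```text
t: 20.35
eef_pos: [585.4, -294.1, 347.1]
tcp_rot: [3.141, 0.0, -1.69]
ft_force: [-1.1, 0.1, -3.8]
opening: 0.145
```

```bash
python3 - <<'E'
from h import *
s=state();print(s['eef_pos'],s['tcp_rot'],shift([585.5,-295,300],np.radians(-6.85-90)))
m=camera_model('wrist');im=read_camera('wrist');im3=read_camera('scene');ms=camera_model('scene')
a=np.radians(-6.85);c,sn=np.cos(a),np.sin(a)
f=lambda x,y,z:[585.5+c*x-sn*y,-295+sn*x+c*y,z]
pts=[f(125,85,40),f(125,55,40),f(125,-55,40),f(125,-85,40)]
print(proj(m,pts).round(1).tolist()); print(proj(ms,pts).round(1).tolist())
z=s['eef_pos'][2]-260.4
im=im.copy()
for i,(u,v) in enumerate(proj(m,pts)): cv2.circle(im,(int(u),int(v)),2,(255,0,0),-1)
for u,v in proj(m,[f(90,82,z+40),f(90,-82,z+40)]): cv2.circle(im,(int(u),int(v)),2,(255,255,0),-1)
A=cv2.resize(im3[100:300,40:240],None,fx=1.5,fy=1.5)
v=np.hstack([cv2.copyMakeBorder(A,0,120,0,0,cv2.BORDER_CONSTANT),im[:420,60:500]]);cv2.imwrite('pics/d1.png',v[:,:,::-1])
E
```

```text
[ 585.43520248 -294.06932381  347.10636534] [ 3.14130102e+00  9.26295256e-05 -1.68996177e+00] [ 0.09 -0.02  4.71  0.02  0.01  0.02]
[[185.7, 69.3], [218.6, 69.3], [339.3, 69.4], [372.3, 69.4]]
[[146.7, 257.3], [132.9, 254.7], [83.1, 245.7], [69.8, 243.2]]
```

View pics/d1.png

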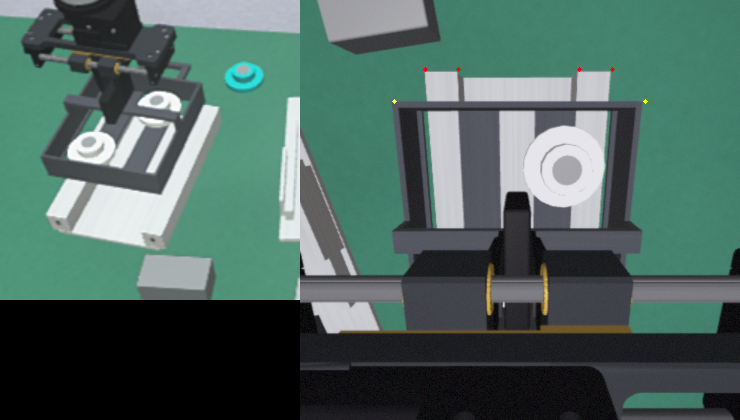

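>>> {"api": "arm_command", "payload": {"steps": [[0.05, 0, 0.1, 0, 0, 0], [0.05, 0, 0.4, 0, 0, 0], [0.05, 0, 0.9, 0, 0, 0], [0.05, 0, 1.5, 0, 0, 0], [0.05, 0, 2.2, 0, 0, 0], [0.05, 0, 2.8, 0, 0, 0], [0.05, 0, 3.4, 0, 0, 0], [0.05, 0, 3.8, 0, 0, 0], [0.05, 0, 4.1, 0, 0, 0], [0.05, 0, 4.25, 0, 0, 0], [0.05, 0, 4.3, 0, 0, 0], [0.05, 0, 4.3, 0, 0, 0]]}}

```text
t: 21.45
eef_pos: [585.3, -294.8, 304.5]
tcp_rot: [-3.141, -0.0, -1.69]
ft_force: [0.3, -0.2, -3.6]
opening: 0.144
```

>>> {"api": "arm_command", "payload": {"steps": [[0, 0, 0.05, 0, 0, 0], [0, 0, 0.1, 0, 0, 0], [0, 0, 0.15, 0, 0, 0], [0, 0, 0.2, 0, 0, 0], [0, 0, 0.25, 0, 0, 0], [0, 0, 0.3, 0, 0, 0], [0, 0, 0.3, 0, 0, 0]]}}

```text
t: 22.03
eef_pos: [585.2, -294.7, 301.3]
tcp_rot: [3.141, -0.0, -1.69]
ft_force: [-0.0, 0.1, -3.6]
opening: 0.147
```

>>> {"api": "arm_command", "payload": {"steps": [[0, 0, 0.03, 0, 0, 0], [0, 0, 0.06, 0, 0, 0], [0, 0, 0.09, 0, 0, 0], [0, 0, 0.12, 0, 0, 0], [0, 0, 0.12, 0, 0, 0], [0, 0, 0.12, 0, 0, 0]]}}

```text
t: 22.53
eef_pos: [585.2, -294.8, 300.4]
tcp_rot: [-3.141, -0.0, -1.69]
ft_force: [-0.2, -0.0, -1.7]
opening: 0.149
```

>>> {"api": "arm_command", "payload": {"steps": [[0, 0, 0.02, 0, 0, 0], [0, 0, 0.05, 0, 0, 0], [0, 0, 0.05, 0, 0, 0], [0, 0, 0.05, 0, 0, 0]]}}

```text
t: 22.87
eef_pos: [585.2, -294.7, 300.4]
tcp_rot: [-3.141, -0.0, -1.69]
ft_force: [-3.0, 1.5, 6.0]
opening: 0.144
```

>>> {"api": "arm_command", "payload": {"steps": [[0, 0, 0, 0, 0, 0], [0, 0, 0, 0, 0, 0], [0, 0, 0, 0, 0, 0], [0, 0, 0, 0, 0, 0], [0, 0, 0, 0, 0, 0], [0, 0, 0, 0, 0, 0], [0, 0, 0, 0, 0, 0], [0, 0, 0, 0, 0, 0], [0, 0, 0, 0, 0, 0], [0, 0, 0, 0, 0, 0]], "jaw": 6.5}}

```text
t: 23.7
eef_pos: [585.2, -294.8, 299.8]
tcp_rot: [-3.142, -0.0, -1.69]
ft_force: [-0.1, -0.3, 0.4]
opening: 0.679
```

>>> {"api": "arm_command", "payload": {"steps": [[0, 0, -0.2, 0, 0, 0], [0, 0, -1, 0, 0, 0], [0, 0, -2.5, 0, 0, 0], [0, 0, -5, 0, 0, 0], [0, 0, -8, 0, 0, 0], [0, 0, -11, 0, 0, 0], [0, 0, -13.5, 0, 0, 0], [0, 0, -15, 0, 0, 0], [0, 0, -15.5, 0, 0, 0], [0, 0, -15.5, 0, 0, 0]]}}

```text
t: 24.53
eef_pos: [585.0, -294.6, 456.4]
tcp_rot: [-3.139, -0.001, -1.69]
ft_force: [-0.8, -0.4, -0.2]
opening: 0.686
```

>>> {"api": "arm_command", "payload": {"steps": [[-2, 0, 0, 0, 0, 0], [-5, 0, 0, 0, 0, 0], [-8, 0, 0, 0, 0, 0], [-11, 0, 0, 0, 0, 0], [-14, 0, 0, 0, 0, 0], [-17, 0, 0, 0, 0, 0], [-20, 0, 0, 0, 0, 0], [-23, 0, 0, 0, 0, 0], [-26, 0, 0, 0, 0, 0], [-28, 0, 0, 0, 0, 0], [-28.5, 0, 0, 0, 0, 0], [-28.5, 0, 0, 0, 0, 0]]}}

```text
t: 25.53
eef_pos: [619.3, -10.6, 453.5]
tcp_rot: [3.14, -0.0, -1.688]
ft_force: [0.1, -1.1, 0.5]
opening: 0.686
```

```bash
python3 - <<'E'
from h import *
s=state();print(s['eef_pos'],s['ft_force'],s['opening'])
b=read_camera('scene');t=read_camera('top')
cv2.imwrite('pics/e_top.png',t[:,:,::-1])
v=np.hstack([cv2.resize(b[80:380,30:480],None,fx=.93,fy=.93),cv2.resize(t[130:290,340:460],None,fx=1.74,fy=1.74)[:279]]); print(v.shape)
v=cv2.resize(v,None,fx=800/v.shape[1],fy=800/v.shape[1])
cv2.imwrite('pics/e1.png',v[:,:,::-1])
E
```

```text
[619.26120637 -10.63317975 453.54520769] [ 0.10134728 -1.06043926  0.45664607] 0.6859298390276994Traceback (most recent call last):
  File "<stdin>", line 5, in <module>
    return _nx.concatenate(arrs, 1, dtype=dtype, casting=casting)
           ~~~~~~~~~~~~~~~^^^^^^^^^^^^^^^^^^^^^^^^^^^^^^^^^^^^^^^
ValueError: all the input array dimensions except for the concatenation axis must match exactly, but along dimension 0, the array at index 0 has size 279 and the array at index 1 has size 278
```

```bash
python3 - <<'E'
from h import *
b=read_camera('scene');t=cv2.imread('pics/e_top.png')[:,:,::-1].copy()
m=camera_model('top');a=np.radians(-6.85);c,sn=np.cos(a),np.sin(a)
f=lambda x,y,z:[585.5+c*x-sn*y,-295+sn*x+c*y,z]
for u,v in proj(m,[f(sx*90,sy*82,80) for sx in(1,-1) for sy in (1,-1)]): t[int(round(v)),int(round(u))]=(255,0,0)
x=cv2.resize(t[135:285,345:455],(330,450),interpolation=cv2.INTER_CUBIC)
v=np.hstack([cv2.resize(b[80:380,30:480],(470,450)),x])
cv2.imwrite('pics/e1.png',v[:,:,::-1])
E
```

```text
(no output)
```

View pics/e1.png

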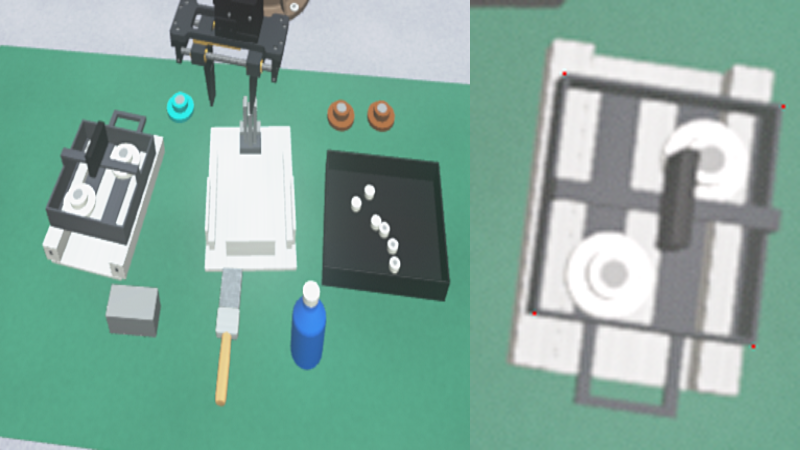

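```bash
python3 -c "
from cell import *
print(job_done())"
```

```text
the job is handed in; nothing more can be done
None
```

The job is done and handed in at about 26 s of the 72 s allowed.

- **Unlock and lift:** I pinched both clip buttons fully in; the opening read 27.6 mm. The sieve came off the dock freely, with only its own weight of about 5 N on the wrist.
- **Shake:** I shook it over the tray in strokes of about 56 mm, two back-and-forth cycles a second, for about 4 s.
- **Place:** I set it down on the stand rails with about 6 N of contact force, let go and moved the arm clear.

The last pictures show:

- All six caps are in the tray, and only the two hubs are in the sieve.
- The sieve stands on both rails, in line and centred within about 2 to 3 mm of my estimate of the stand's position.
- The bottle, brush, grey box and look-alikes look undisturbed; I judged this by eye and did not measure it.

No check failed or disagreed. The pinch was about 1 mm off centre, which gave a brief 18 N sideways force at the wrist.

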